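Hold the backing board down in a sprung picture frame while a colleague fastens it

ROBOT

A 6-joint arm with a two-finger parallel gripper is mounted at the origin on a cart in front of the work surface, level with it; the furniture and walls round the work are solid. World frame = base frame: x ahead of the robot, y to its left, z up, the work surface at z = 0. Lengths are in m, angles in rad, forces in N, time in s.
With the tool pointing down it reaches from about 0.3 to 0.775 m from the base axis. Payload 14.6 kg.
Tool frame: the origin (TCP) lies between the finger pads; the fingertips stand ctrl.tip_extent ahead of it and the grasp point (between the pads) lies 3 mm ahead of it (ctrl.tip_extent is the distance from the TCP to the fingertips, in m); z points along the fingers, y is the line along which they close (so a half turn about z gives the same grasp; the last joint's range is limited). The gripper opens to 94 mm and grips with 3 to 60 N. Pads are 16 mm wide; open, the fingers measure 119 mm over their backs; the gripper's body (75 mm by 177 mm) begins 78 mm behind the grasp point.
Start: joints at [-1.27, 0.3, 1.521, -0, 1.321, -0.067], TCP at [0.198, -0.513, 0.227] pointing down, gripper open.
Joint ranges: [-3.03, 3.03], [-0.79, 2.21], [0.23, 2.52], [-1.04, 4.18], [0, 3.07], [-2.55, 2.55]. Speed limits (rad/s): [2.22, 2.22, 2.57, 3.14, 3.14, 3.14].

INTERFACE

Orientations are given as [roll, pitch, yaw] about the fixed x, y, z axes, in that order (R = Rz(yaw) Ry(pitch) Rx(roll)).
In Python, from station import ctrl, optics, workorder, sensors gives the robot as it stands (ctrl), with the cameras (optics), the job (workorder) and the readings (sensors).
- The arm moves only by the tool shift_gripper, called after ">>>" in YAML: its name, and indented under it one key for each argument. Schema: {"type":"object","properties":{"moves":{"type":"string"},"finger_gap":{"type":"number"},"clamp_n":{"type":"number"},"only":{"type":"string"},"quiet":{"type":"boolean"},"lines":{"type":"string"}},"required":["moves"],"additionalProperties":false}. moves is a string of 1 to 10 rows, parted by a bar, with the numbers parted by spaces; each row has 6 numbers: dx, dy, dz in shares of the most that a row can go, 1 being 50 mm, then a rotation vector rx, ry, rz in parts of the range, where 1.0 means pi rad; each row shifts and turns the commanded pose from where the row before left it, along the tool's axes as they then stand; what a row does not reach is not made up. A row lasts 1/10 s, in which the tool goes at most 0.05 m and 0.15 rad, less where a joint would pass 70% of its speed; a pose out of reach is approached as far as the arm can. finger_gap is the finger opening in m, set as the call begins (left out keeps the last). The fingers move at their own pace and stop on an object; clamp_n is the grip in N (left out, the last holds). Time passes only in rows, so rows that do not move let the fingers close. The tool returns the time, the measured TCP pose, the force, the opening and the grip force at its end. only (a regular expression) keeps the lines of the reply that match it, lines (a string "A,B") keeps lines A to B, and quiet returns only ok. Shift and turn numbers lie between -1 and 1, and a call with a number outside is refused. Input that does not fit is refused with a message, and nothing moves.
- sensors.get_obs(): the state, without advancing time (a new reading comes with each control period).
- optics.camera(name): name is "side" or "top"; returns a dict with "pixels" (480x640x3 uint8, blue, green, red), "fx", "fy", "cx", "cy" (pixels), "extrinsics" (4x4, takes a point from camera to world coordinates). Camera axes: x right, y up, looking along -z (the intrinsics and any distortion apply to the point x, -y, -z); pixel columns grow to the right and rows downward; lengths in m; the calibration is good to about 2 mm. A picture is of the moment at which its call begins. There is no depth.
- workorder.hand_in(): hands the job in; it is judged then, once.
The state is a dict: "time_s": time; "qpos": joint angles; "joint_vel": joint speeds; "tau": joint torques, N m; "ee_pos": TCP position; "eef_rot": TCP orientation; "force": force on the tool from outside, world axes, zero at the start; "moment": the same for the moment, N m; "grip_width": finger opening in m; "grip_force": force on a finger pad.
Only numpy, scipy, OpenCV 4.12 (cv2) and the standard library are available. Lean on these libraries where they do the work, as an engineer would, in place of code of your own. Each camera call takes 0.05 s, during which the arm holds its last target. There are 200 camera calls.

TASK

A picture frame lies face down with glass, picture and two bow springs already in it. Swing aside whichever wooden turn button lies across the opening, then pick up the plywood backing board by its batten, fit it into the rebate of the frame and press it down level against the springs until its back lies about 2 mm below the back of the frame, which takes a steady push of about 13 N; keep the force well under 25 N or the glass cracks. Finish while still holding the board pressed down like that, with both buttons clear of the opening, so that a colleague can turn the buttons over it; do not disturb the blue cup, the ink jar and the red paint bottle that stand near.

Things in the scene. Friction and masses are not known exactly. Their poses are not given: they have to be found in the camera images.
- frame: dark wooden picture frame lying face down, fixed on the table by a thin non-slip mat. Outside 233 x 183 mm (x, y), moulding 24 mm wide, its back (upper face) 30 mm above the table. Opening (rebate) 185 x 135 mm with straight walls, centred on the origin. Origin: centre of the frame at table height; x along the long sides, z up.
- frame_back (a point): centre of the opening in the plane of the frame's back (30 mm above the table), axes as the frame's.
- pack: glass, picture and brown board fixed in the frame's opening, upper face 13 mm above the table (17 mm below the frame's back), carrying the two bow springs. Origin and axes as the frame's.
- spring_near (a joint): compression (m) of the bow spring at frame x = -50 mm: 0 free, at most 0.010. A bow of bright strip steel 14 mm wide and 112 mm long along the frame's y; free, its crest stands 2 mm below the frame's back. It pushes up with 1.1 N per mm of compression (the two together 2.2 N per mm).
- spring_far (a joint): the same for the bow spring at frame x = +50 mm.
- button_left (a joint): angle (rad, counterclockwise from above) of the light wooden turn button on the frame's long side at +y: 0 = its long end points straight across the opening (to the frame's -y), positive swings that end to the frame's +x, negative to -x; at + or -1.57 it lies along the frame's side, stops at + and -1.7. Stays where it is left (stiff screw, 0.03 N m). Well clear of the board beyond + or -1.2.
- button_right (a joint): the same for the button on the long side at -y: 0 = long end points to the frame's +y, positive swings it to the frame's -x, negative to +x.
- button_left_pivot (a point): screw axis of the left button, at half its thickness (34 mm above the table; frame x = 0, y = +79.5 mm, 12 mm outside the opening's edge). Both buttons are 12 mm wide and 8 mm thick with round ends, lying on the frame's back (30 to 38 mm above the table); the long end reaches 26 mm from the screw, the short end 12 mm.
- button_right_pivot (a point): screw axis of the right button, at half its thickness (frame x = 0, y = -79.5 mm).
- button_left_tip (a point): centre of the round end (radius 6 mm) of the left button's long end, 20 mm from the screw, at half its thickness.
- button_right_tip (a point): the same on the right button.
- backing: loose plywood board 180 x 130 x 6 mm (x, y, z), about 0.15 kg, with a wooden hanging batten 20 mm wide (x), 90 mm long (y) and 20 mm high across the middle of its upper side; lies on the table batten up. Origin: centre of its underside, z up. Fits the opening either way round, x along the frame's x, with 2.5 mm of play each side; it enters the opening 2 mm before it meets the springs.
- backing_top (a point): centre of the board's upper face (its back), 6 mm above its underside, inside the foot of the batten; axes as the board's.
- batten (a point): centre of the batten, 16 mm above the board's underside: grip it here across its 20 mm width (along the board's x).
- cup: blue plastic water cup, 85 mm wide, 93 mm high, origin under its centre. Leave it alone.
- ink: black ink jar, 54 mm wide, 57 mm high, origin under its centre. Leave it alone.
- bottle_red: red squeeze bottle of paint, 42 mm wide, 125 mm high, origin under its centre. Leave it alone.

How it is judged:
On the way:
1. both turn buttons are swung clear of the opening ((value of joint button_left above 1.12 rad or value of joint button_left below -1.12 rad) and (value of joint button_right above 1.12 rad or value of joint button_right below -1.12 rad)), for 0.2 s.
At the end, for the whole second after the job is handed in: Board in the opening (centre within 6 mm, turned < 0.08, tilted < 0.03 rad), its back 0.5 mm above to 4.5 mm below the frame's, pressed on the springs with 8.5 to 18 N in all; both buttons beyond 1.12 rad either way; fingers still on the board (> 5 N), board at rest (all of step 1 and contact force between backing and pack between 8.5 and 18 N and z of backing_top in the frame of frame_back between -0.0045 and 0.0005 m and x of backing_top in the frame of frame_back between -0.006 and 0.006 m and y of backing_top in the frame of frame_back between -0.006 and 0.006 m and angle between the x axis of backing and the x axis of frame, either way round below 0.08 rad and angle between backing's own z axis and vertical below 0.03 rad and contact force between the fingers and backing above 5 N and linear speed of backing below 0.01 m/s); the arm keeps its last pose, push and grip.
It fails at once if the glass, picture and springs get more than 25 N (contact force between anything else and pack above 25 N).
It fails at once if the blue cup is moved by more than 25 mm or tipped (distance of cup from where it was at the start of the episode above 0.025 m or angle between cup's own z axis and vertical above 0.4 rad).
It fails at once if the ink jar is moved by more than 25 mm or tipped (distance of ink from where it was at the start of the episode above 0.025 m or angle between ink's own z axis and vertical above 0.4 rad).
It fails at once if the red bottle is moved by more than 25 mm or tipped (distance of bottle_red from where it was at the start of the episode above 0.025 m or angle between bottle_red's own z axis and vertical above 0.4 rad).
It also fails if it takes over 72 s, if anything falls off the work surface, if the arm or the gripper's body presses on something with over 40 N, if the wrist force passes 120 N, or if a joint passes its speed limit or range.

## Working session

There is one attempt and no reset: what is moved stays moved. The work goes in short steps, Python scripts to look and compute and a tool call to move; the robot and the scene stay as the last step left them, time stands still between calls to the robot, and variables do not carry over. Pictures are saved under pics/ and viewed, at most 10 in all, crops included, and the job is handed in when it is done.

```bash
ls; mkdir -p pics; python3 - <<'E'
from station import ctrl, optics, workorder, sensors
import cv2
o=sensors.get_obs();print({k:o[k] for k in('time_s','ee_pos','eef_rot','force','grip_width')},ctrl.tip_extent)
for n in('top','side'):
    c=optics.camera(n);cv2.imwrite(f'pics/{n}0.png',c['pixels']);print(n,c['fx'],c['cx'],c['cy'],c['extrinsics'],[k for k in c])
E
```

```text
pics
station.py
{'time_s': 0.0, 'ee_pos': array([ 0.19768333, -0.51298902,  0.22689582]), 'eef_rot': array([-3.14046354e+00, -3.58656051e-05,  3.67830597e-01]), 'force': array([-0.25112547,  0.92325136,  0.2138697 ]), 'grip_width': 0.09399622174771775} 0.022
top 530.6861216095275 317.7900539950395 245.4886426809836 [[-0.0157906   0.98834767 -0.15139203  0.40990197]
 [-0.99950733 -0.01971028 -0.02442524  0.04006485]
 [-0.02712461  0.15093175  0.98817198  1.39918262]
 [ 0.          0.          0.          1.        ]] ['pixels', 'fx', 'fy', 'cx', 'cy', 'extrinsics']
side 585.3796647711309 322.9443717926599 232.48292876631297 [[-0.99874611  0.02947031 -0.04046865  0.56889553]
 [-0.05003566 -0.61388052  0.78781161  1.00914106]
 [-0.00162586  0.78884866  0.61458535  0.80020922]
 [ 0.          0.          0.          1.        ]] ['pixels', 'fx', 'fy', 'cx', 'cy', 'extrinsics']
```

View pics/top0.png

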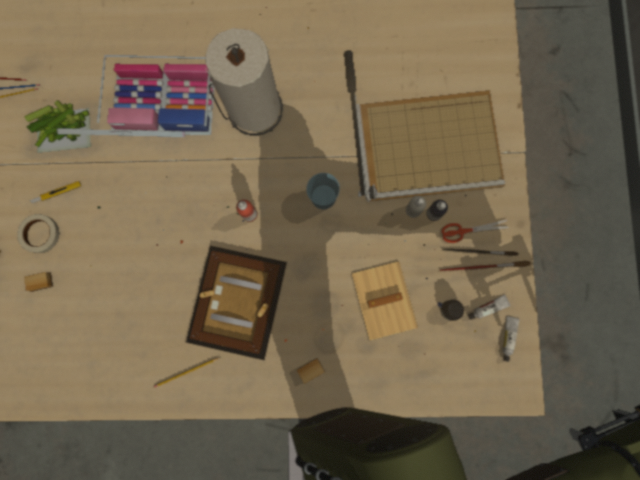

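View pics/side0.png

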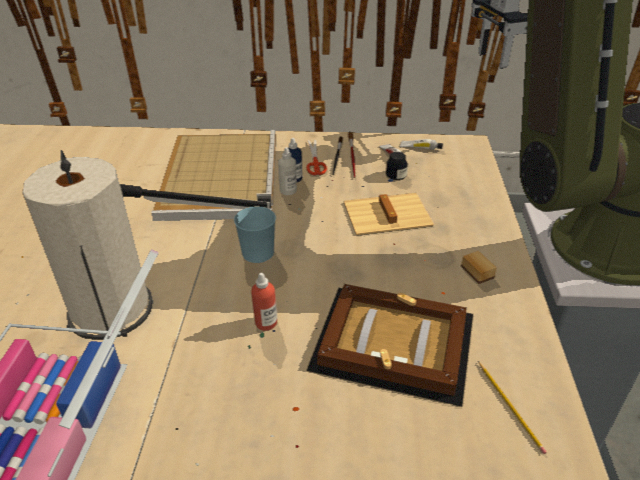

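The top view shows the frame at about (237,302) with its long side roughly along world x. The left button at (208,294) points across the opening, and the right one at (262,310) lies along its side. The backing is at (384,300), ink (452,310), cup (322,190) and red bottle (246,209).

```bash
cat > h.py <<'E'
import numpy as np,cv2
from scipy.spatial.transform import Rotation as R
from station import ctrl, optics, workorder, sensors
def ray(c,u,v):
    d=np.array([(u-c['cx'])/c['fx'],-(v-c['cy'])/c['fy'],-1]);E=c['extrinsics'];return E[:3,3],E[:3,:3]@d
def onz(c,u,v,z):
    o,d=ray(c,u,v);return o+d*(z-o[2])/d[2]
def proj(c,P):
    E=c['extrinsics'];p=E[:3,:3].T@(np.array(P)-E[:3,3]);return c['cx']-c['fx']*p[0]/p[2],c['cy']+c['fy']*p[1]/p[2]
def tool(P,yaw=None):
    o=sensors.get_obs();T=R.from_euler('xyz',o['eef_rot']);print('t',o['time_s'],'pos',o['ee_pos'].round(4),'rot',o['eef_rot'].round(4))
    print('tool delta',T.inv().apply(np.array(P)-o['ee_pos']).round(4))
E
python3 - <<'E'
from h import *
a=cv2.imread('pics/top0.png')[235:370,175:345];b=cv2.imread('pics/top0.png')[245:355,335:445]
cv2.imwrite('pics/tf.png',cv2.resize(a,None,fx=4.4,fy=4.4,interpolation=cv2.INTER_CUBIC))
s=cv2.imread('pics/side0.png')[180:410,300:490];cv2.imwrite('pics/sf.png',cv2.resize(s,None,fx=2.6,fy=2.6,interpolation=cv2.INTER_CUBIC))
c=optics.camera('top');im=c['pixels'];hsv=cv2.cvtColor(im,cv2.COLOR_BGR2HSV)
for n,p in dict(board=(365,290),batten=(384,300),table=(340,350),frame=(200,340),shadowtable=(300,340),cup=(322,190),red=(246,209),ink=(452,310),btn=(262,310)).items(): print(n,hsv[p[1],p[0]])
E
```

```text
board [ 18 128 170]
batten [ 14 175 118]
table [ 18  92 142]
frame [ 14 137  67]
shadowtable [ 19  90 102]
cup [87 37 69]
red [  6 153 157]
ink [21 66 50]
btn [ 18 143 157]
```

View pics/tf.png

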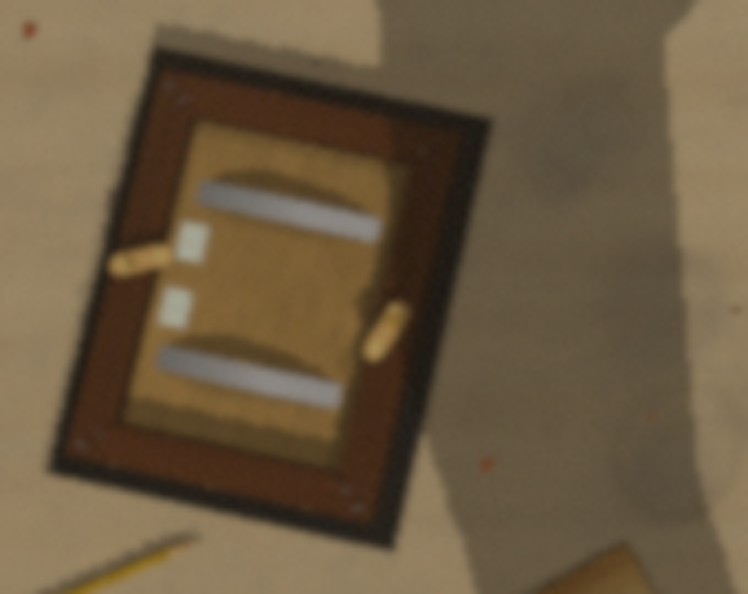

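View pics/sf.png

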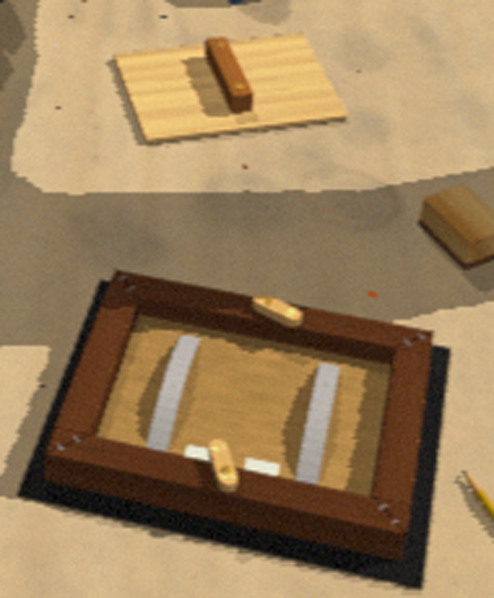

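The crops show the left button pointing across the opening, tip toward the inner edge, while the right one lies mostly along the side (angle to be measured). The outer mat is black and the moulding brown.

```bash
python3 - <<'E'
from h import *
T=optics.camera('top');S=optics.camera('side')
def big(mask,seed):
    n,l=cv2.connectedComponents(mask.astype(np.uint8)); k=l[seed[1],seed[0]]
    return (l==k).astype(np.uint8) if k else None
def rect(mask):
    c=max(cv2.findContours(mask,cv2.RETR_EXTERNAL,cv2.CHAIN_APPROX_NONE)[0],key=cv2.contourArea);return c[:,0,:].astype(float)
def fit(c,pts,z,name):
    P=np.array([onz(c,u,v,z)[:2] for u,v in pts])
    r=cv2.minAreaRect(P.astype(np.float32)*1000);print(name,'centre',np.round(r[0],1),'size',np.round(r[1],1),'ang',round(r[2],2))
for n,c in(('top',T),('side',S)):
    hsv=cv2.cvtColor(c['pixels'],cv2.COLOR_BGR2HSV);h,s,v=[hsv[...,i].astype(int) for i in range(3)]
    bs=(365,290) if n=='top' else (410,205); fs=(195,314) if n=='top' else (330,345)
    ba=(384,299) if n=='top' else (388,208)
    bts=((206,294),(262,310)) if n=='top' else ((386,358),(406,299))
    print(n,'frame',hsv[fs[1],fs[0]],'mat',[hsv[a[1],a[0]] for a in([(189,330)] if n=='top' else [(320,368)])],'board',hsv[bs[1],bs[0]],[hsv[b[1],b[0]] for b in bts])
    fr=(s>140)&(v<115)&(h<16)
    roi=np.zeros_like(fr); 
    if n=='top': roi[235:370,175:300]=1
    else: roi[270:410,300:480]=1
    m=big(fr&roi,fs)
    if m is not None: fit(c,rect(cv2.morphologyEx(m,cv2.MORPH_OPEN,np.ones((2,2)))),.03,'frame')
    roi=np.zeros_like(fr)
    if n=='top': roi[250:350,340:425]=1
    else: roi[185:245,335:445]=1
    m=big((s>105)&(v>100)&roi,bs)
    if m is not None: fit(c,rect(m),.006,'board'); cv2.imwrite(f'/tmp/b{n}.png',m*255)
    m=big((s>150)&(v<150)&(h<17)&roi,ba)
    if m is not None: fit(c,rect(m),.026,'batten')
    for b in bts:
        roi=np.zeros_like(fr);roi[b[1]-14:b[1]+14,b[0]-14:b[0]+14]=1
        m=big((v>120)&(s>80)&roi&~fr,b)
        if m is not None: fit(c,rect(m),.038,'btn')
E
```

```text
top frame [ 13 130  49] mat [array([18, 82, 56], dtype=uint8)] board [ 18 129 170] [array([ 19, 143, 150], dtype=uint8), array([ 18, 141, 157], dtype=uint8)]
board centre [476.4 -95.7] size [181.9 131.5] ang 13.64
batten centre [475.7 -95.8] size [18.5 87.3] ang 12.99
btn centre [487.  347.5] size [58.4 37.1] ang 40.23
btn centre [453.4 219.1] size [12.  31.4] ang 53.9
side frame [ 10 176 106] mat [array([173, 128,  24], dtype=uint8)] board [ 19 127 235] [array([ 18, 148, 224], dtype=uint8), array([ 18, 144, 227], dtype=uint8)]
frame centre [480.2 307. ] size [202.1 234.3] ang 76.95
board centre [478.1 -94.8] size [182.4 145.1] ang 13.61
btn centre [496.5 361. ] size [46.8 51.2] ang 2.79
btn centre [455.4 210.5] size [52.5 51. ] ang 87.55
```

```bash
python3 - <<'E'
from h import *
T=optics.camera('top');S=optics.camera('side')
im=T['pixels'];hsv=cv2.cvtColor(im,cv2.COLOR_BGR2HSV);h,s,v=[hsv[...,i].astype(int) for i in range(3)]
print([hsv[y,x].tolist() for x,y in((195,314),(205,290),(225,262),(270,290),(255,340),(275,265),(187,338),(284,270),(265,350))])
roi=np.zeros(h.shape,bool);roi[235:370,175:300]=1
def fit(c,m,z,name):
    n,l,st,_=cv2.connectedComponentsWithStats(m.astype(np.uint8));k=1+st[1:,4].argmax()
    ct=max(cv2.findContours((l==k).astype(np.uint8),cv2.RETR_EXTERNAL,cv2.CHAIN_APPROX_NONE)[0],key=cv2.contourArea)[:,0]
    P=np.array([onz(c,u,w,z)[:2] for u,w in ct.astype(float)]);r=cv2.minAreaRect(P.astype(np.float32)*1000);print(name,np.round(r[0],1),np.round(r[1],1),round(r[2],2))
for t in(95,105,115):
  m=(s>t)&(v<100)&(h<16)&roi;fit(T,m,.03,'frame');
cv2.imwrite('/tmp/m.png',m*255)
fit(T,(v<90)&roi&~((h>17)&(v>75)),0.0,'mat')
# hand-read corners, both views
tc=[(156,72),(465,125),(378,522),(70,455)]
P=np.array([onz(T,175+(a+.5)/4.4-.5,235+(b+.5)/4.4-.5,.03)[:2] for a,b in tc])*1000
Q=np.array([onz(S,300+(a+.5)/2.6-.5,180+(b+.5)/2.6-.5,.03)[:2] for a,b in [(118,272),(433,332),(405,532),(48,460)]])*1000
for X in(P,Q): print(X.round(1).tolist(),X.mean(0).round(1),[np.linalg.norm(X[i]-X[i-1]).round(1) for i in range(4)])
# openings (buttons) both views, triangulated on z=.038
for c,b,w in((T,(206,294),14),(T,(262,310),14),(S,(386,358),18),(S,(406,299),18)):
    hv=cv2.cvtColor(c['pixels'],cv2.COLOR_BGR2HSV).astype(int);roi=np.zeros(h.shape,bool);roi[b[1]-w:b[1]+w,b[0]-w:b[0]+w]=1
    m=(hv[...,2]>(125 if c is T else 175))&(hv[...,1]>120)&roi
    n,l=cv2.connectedComponents(m.astype(np.uint8));k=l[b[1],b[0]]
    yx=np.argwhere(l==k)[:,::-1].astype(float);P=np.array([onz(c,u,q,.038)[:2] for u,q in yx])*1000
    r=cv2.minAreaRect(P.astype(np.float32));print('btn',np.round(r[0],1),np.round(r[1],1),round(r[2],1))
# others
for nm,c,b,z in(('cup',T,(322,190),.093),('red',T,(246,209),.1),('ink',T,(452,310),.05)): print(nm,onz(c,*b,z).round(3))
E
```

```text
[[15, 152, 47], [16, 147, 59], [14, 155, 69], [13, 158, 50], [12, 175, 67], [11, 128, 48], [17, 84, 58], [17, 88, 55], [19, 82, 50]]
frame [423.1 303.1] [192.7 124.5] 76.79
frame [422.3 303.4] [192.8 122.2] 77.38
frame [422.8 303.8] [189.1 121.9] 77.21
mat [480.5 290.5] [215.8 264.3] 76.81
[[610.7, 356.6], [575.5, 172.2], [345.8, 223.7], [386.6, 403.5]] [479.6 289. ] [np.float64(229.0), np.float64(187.7), np.float64(235.4), np.float64(184.3)]
[[569.0, 181.7], [345.4, 232.9], [387.3, 407.7], [610.7, 361.7]] [478.1 296. ] [np.float64(184.8), np.float64(229.4), np.float64(179.8), np.float64(228.1)]
btn [497.1 352.4] [51.2 19.1] 76.7
btn [453.5 219.2] [10.7 31.5] 55.7
btn [495.3 354.4] [59.3 56.1] 2.8
btn [453.7 220.4] [11.4 33.2] 55.2
cup [0.752 0.059 0.093]
red [0.705 0.251 0.1  ]
ink [ 0.446 -0.261  0.05 ][ WARN:0@4.716] global loadsave.cpp:1063 imwrite_ Unsupported depth image for selected encoder is fallbacked to CV_8U.
```

```bash
python3 -c "
import cv2;m=cv2.imread('/tmp/m.png')[235:370,175:300];cv2.imwrite('pics/m.png',cv2.resize(m,None,fx=3,fy=3,interpolation=0))"
```

```bash
cat > edge.py <<'E'
from h import *
def edges(c,name,C,ang,z,hx,hy,cols,off=()):
    g=cv2.GaussianBlur(c['pixels'],(0,0),.7).astype(np.float32)
    ex=np.array([np.cos(ang),np.sin(ang)]);ey=np.array([-ex[1],ex[0]])
    for lab,n,t,d,half in(('+x',ex,ey,hx,hy),('-x',-ex,ey,hx,hy),('+y',ey,ex,hy,hx),('-y',-ey,ex,hy,hx)):
        out=[]
        ss=np.linspace(-.12,.12,61)/.12*.010
        for a in np.linspace(-.85,.85,35)*half:
            if abs(a)<.03: continue
            uv=np.array([proj(c,[*(C+n*(d+s)+t*a),z]) for s in ss],np.float32)
            p=cv2.remap(g,uv[None,:,0],uv[None,:,1],cv2.INTER_LINEAR)[0]
            gr=np.abs(np.gradient(p,axis=0)).sum(1);out.append((a,ss[gr.argmax()]*1000))
        o=np.array(out);m=np.median(o[:,1]);k=abs(o[:,1]-m)<2
        f=np.polyfit(o[k,0],o[k,1],1);print(name,lab,'off mm',round(m,1),'n',k.sum(),'sd',o[k,1].std().round(2),'slope mrad',f[0].round(1))
E
python3 - <<'E'
from edge import *
T=optics.camera('top');S=optics.camera('side')
C=np.array([.4795,.2905]);a=np.radians(-13.2)
for c,n in((T,'top'),(S,'side')):
    edges(c,n+' outer',C,a,.03,.1165,.0915,0)
    edges(c,n+' inner',C,a,.03,.0925,.0675,0)
# springs: ends at z=.013
for c,n in((T,'top'),(S,'side')):
    hv=cv2.cvtColor(c['pixels'],cv2.COLOR_BGR2HSV).astype(int);roi=np.zeros(hv.shape[:2],np.uint8)
    q=np.array([proj(c,[*(C+np.array([[np.cos(a),-np.sin(a)],[np.sin(a),np.cos(a)]])@[x,y]),.02]) for x,y in((-.08,-.066),(.08,-.066),(.08,.066),(-.08,.066))],np.int32)
    cv2.fillPoly(roi,[q],1);m=((hv[...,1]<70)&(hv[...,2]>85)&(roi>0)).astype(np.uint8)
    k,l,st,ce=cv2.connectedComponentsWithStats(m)
    for i in range(1,k):
        if st[i,4]>60:
            ct=cv2.minAreaRect(np.argwhere(l==i)[:,::-1].astype(np.float32));P=onz(c,*ce[i],.0235)[:2]
            print(n,'spring px',ce[i].round(1),st[i,4],'P',(P*1000).round(1))
E
```

```text
top outer +x off mm 10.0 n 22 sd 0.15 slope mrad -0.8
top outer -x off mm 10.0 n 22 sd 0.49 slope mrad 0.7
top outer +y off mm 8.7 n 24 sd 0.75 slope mrad 0.7
top outer -y off mm 0.7 n 12 sd 0.73 slope mrad -2.9
top inner +x off mm -4.0 n 16 sd 0.86 slope mrad 4.4
top inner -x off mm -2.2 n 18 sd 0.62 slope mrad -3.2
top inner +y off mm -4.0 n 22 sd 0.73 slope mrad -7.3
top inner -y off mm -8.3 n 19 sd 0.91 slope mrad 3.3
side outer +x off mm 6.0 n 21 sd 0.47 slope mrad 1.9
side outer -x off mm 1.3 n 22 sd 0.55 slope mrad 3.2
side outer +y off mm 2.7 n 24 sd 0.64 slope mrad -4.2
side outer -y off mm -4.0 n 24 sd 0.77 slope mrad 3.6
side inner +x off mm -5.5 n 12 sd 0.48 slope mrad 7.5
side inner -x off mm -0.3 n 17 sd 0.75 slope mrad -11.9
side inner +y off mm 4.0 n 22 sd 0.45 slope mrad 1.7
side inner -y off mm -3.3 n 22 sd 0.78 slope mrad -3.0
top spring px [240.9 282.5] 239 P [527.  275.9]
top spring px [231.6 320.2] 246 P [430.2 299.6]
side spring px [365.4 330.8] 382 P [530.4 293.6]
side spring px [421.6 342.5] 400 P [433.2 316.2]
side spring px [400.4 359.1] 61 P [472.  354.9]
```

```bash
python3 - <<'E'
from edge import *
T=optics.camera('top');S=optics.camera('side')
C=np.array([.4795,.2905]);a=np.radians(-13.4)
# saturation + hue based image for top; mat in both (z=0)
for c,n in((T,'top'),(S,'side')):
    hv=cv2.cvtColor(cv2.GaussianBlur(c['pixels'],(0,0),.8),cv2.COLOR_BGR2HSV);d=dict(c);
    b=c['pixels'].astype(np.float32);rb=(b[...,2]-b[...,0])/(b.sum(2)+15)*600
    d['pixels']=np.clip(np.dstack([rb]*3),0,255).astype(np.uint8)
    edges(d,n+' SAT outer',C,a,.03,.1165,.0915,0)
    edges(c,n+' mat',C,a,0,.1165+.0155,.0915+.0155,0)
ex=np.array([np.cos(a),np.sin(a)])
for c,n,L in((T,'top',[(200,190),(380,232),(160,357),(340,397)]),(S,'side',[(190,338),(157,447),(328,366),(310,480)])):
    o,k=((175,235),4.4) if n=='top' else ((300,180),2.6)
    print(n,[ (onz(c,o[0]+(x+.5)/k-.5,o[1]+(y+.5)/k-.5,.013)[:2]*1000).round(1).tolist() for x,y in L])
# predicted px of side -y edge etc for overlay of two candidates
im=cv2.resize(T['pixels'][235:370,175:300],None,fx=4.4,fy=4.4,interpolation=cv2.INTER_CUBIC);jm=cv2.resize(S['pixels'][260:410,300:490],None,fx=4,fy=4,interpolation=cv2.INTER_CUBIC)
for Cc,col in((np.array([.4795,.2885]),(0,255,0)),(np.array([.4795,.2935]),(255,255,0))):
    ey=np.array([-ex[1],ex[0]])
    for z,h in((.03,(.1165,.0915)),(.03,(.0925,.0675))):
        for c,m,o,k in((T,im,(175,235),4.4),(S,jm,(300,260),4)):
            q=np.array([proj(c,[*(Cc+ex*i*h[0]+ey*j*h[1]),z]) for i,j in((1,1),(1,-1),(-1,-1),(-1,1))])
            cv2.polylines(m,[(((q-o)+.5)*k-.5).astype(np.int32)],True,col,1)
cv2.imwrite('pics/ov.png',cv2.resize(np.hstack([cv2.resize(im,(550,594)),cv2.resize(jm,(760,600))[:594]]),(800,364)))
cv2.imwrite('pics/ovt.png',im);cv2.imwrite('pics/ovs.png',jm)
E
```

```text
top SAT outer +x off mm 0.5 n 19 sd 0.96 slope mrad 9.1
top SAT outer -x off mm 1.3 n 20 sd 0.69 slope mrad 0.0
top SAT outer +y off mm 2.0 n 21 sd 0.66 slope mrad 2.7
top SAT outer -y off mm 1.3 n 22 sd 0.94 slope mrad -8.9
top mat +x off mm -1.3 n 24 sd 0.49 slope mrad -0.4
top mat -x off mm -0.5 n 24 sd 0.94 slope mrad 3.5
top mat +y off mm 1.0 n 25 sd 0.7 slope mrad 1.8
top mat -y off mm -2.7 n 26 sd 0.62 slope mrad -1.3
side SAT outer +x off mm -0.7 n 22 sd 0.62 slope mrad 1.1
side SAT outer -x off mm 2.0 n 21 sd 0.62 slope mrad 3.6
side SAT outer +y off mm 6.2 n 10 sd 1.42 slope mrad -2.6
side SAT outer -y off mm -4.7 n 22 sd 0.72 slope mrad -1.3
side mat +x off mm -1.7 n 24 sd 0.5 slope mrad -1.4
side mat -x off mm 0.3 n 24 sd 0.55 slope mrad 4.0
side mat +y off mm 4.0 n 21 sd 0.96 slope mrad -1.9
side mat -y off mm 10.0 n 25 sd 0.31 slope mrad 1.2
top [[541.4, 333.0], [514.4, 224.9], [442.7, 355.6], [417.6, 248.5]]
side [[515.9, 230.3], [539.6, 332.8], [419.1, 253.1], [439.8, 355.8]]
```

View pics/ovt.png

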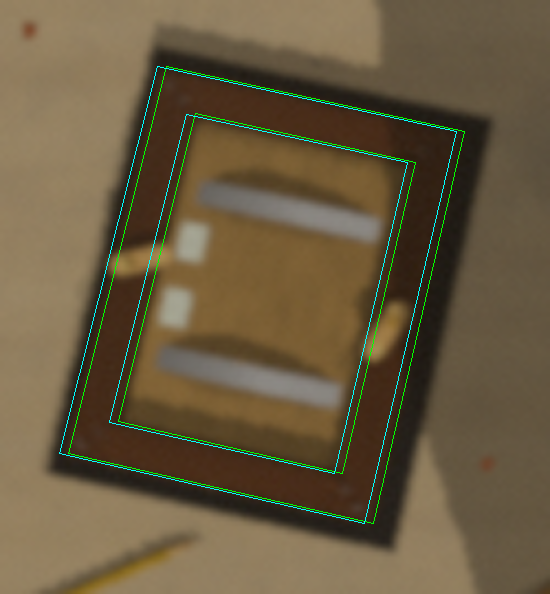

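View pics/ovs.png

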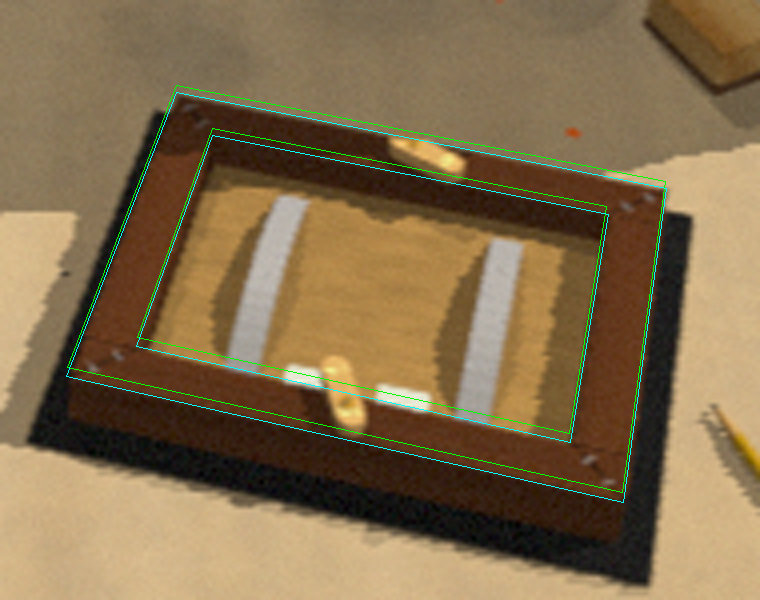

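The overlays put the frame centre between the two outlines, near (479, 293) mm at about -13.4°. Spring ends and spacing agree (100 mm). The left button is tilted about 0.4 rad toward +x, the right one about 1.18 rad. I'll turn the tool to the frame's direction and close the fingers.

Careful with the scale: shifts go in shares of 50 mm and turns go in shares of pi rad. That gives: -0.1385 rad / 3.1416 = -0.0441.

>>> shift_gripper:
  moves: "0 0 0 0 0 -0.0441 | 0 0 0 0 0 -0.0441 | 0 0 0 0 0 -0.0441 | 0 0 0 0 0 -0.0441 | 0 0 0 0 0 -0.0441 | 0 0 0 0 0 -0.0441 | 0 0 0 0 0 -0.0441"
  finger_gap: 0
  clamp_n: 20

```text
time_s: 1.25
ee_pos: [0.1977, -0.5132, 0.2275]
eef_rot: [-3.142, 0.0, 1.343]
force: [-0.2, 0.2, -0.7]
grip_width: 0.0417
grip_force: 0.0
```

```bash
python3 -c "
from h import *
tool([.4693,.3591,.0545])"
```

```text
t 1.25 pos [ 0.1977 -0.5132  0.2275] rot [-3.1416  0.      1.343 ]
tool delta [0.9111 0.0675 0.1729]
```

Scaled: 0.048 m is 0.96, 0.0036 m is 0.072.

>>> shift_gripper:
  moves: "0.96 0.072 0 0 0 0 | 0.96 0.072 0 0 0 0 | 0.96 0.072 0 0 0 0 | 0.96 0.072 0 0 0 0 | 0.96 0.072 0 0 0 0 | 0.96 0.072 0 0 0 0 | 0.96 0.072 0 0 0 0 | 0.96 0.072 0 0 0 0 | 0.96 0.072 0 0 0 0 | 0.96 0.072 0 0 0 0"

```text
time_s: 2.25
ee_pos: [0.3439, -0.0527, 0.2278]
eef_rot: [3.14, 0.0, 1.337]
force: [1.0, -1.0, -0.6]
grip_width: 0.0009
grip_force: 0.0
```

>>> shift_gripper:
  moves: "0.96 0.072 0 0 0 0 | 0.96 0.072 0 0 0 0 | 0.96 0.072 0 0 0 0 | 0.96 0.072 0 0 0 0 | 0.96 0.072 0 0 0 0 | 0.96 0.072 0 0 0 0 | 0.96 0.072 0 0 0 0 | 0.96 0.072 0 0 0 0 | 0 0 0 0 0 0"

```text
time_s: 3.15
ee_pos: [0.4609, 0.3162, 0.2261]
eef_rot: [-3.14, 0.001, 1.341]
force: [0.8, -0.3, -0.3]
grip_width: 0.0007
grip_force: 0.0
```

```bash
python3 -c "
from h import *
tool([.4693,.3591,.0545])"
```

```text
t 3.15 pos [0.4609 0.3162 0.2261] rot [-3.1404e+00  5.0000e-04  1.3406e+00]
tool delta [ 0.0437 -0.0014  0.1716]
```

Scaled: 0.05 m is 1, 0.02 m is 0.4.

>>> shift_gripper:
  moves: "0.874 -0.028 0 0 0 0 | 0 0 1 0 0 0 | 0 0 1 0 0 0 | 0 0 0.8 0 0 0 | 0 0 0.4 0 0 0 | 0 0 0.12 0 0 0 | 0 0 0.11 0 0 0 | 0 0 0 0 0 0"

```text
time_s: 3.95
ee_pos: [0.4698, 0.3552, 0.0567]
eef_rot: [3.141, -0.001, 1.337]
force: [0.4, 0.4, 0.0]
grip_width: 0.0006
grip_force: 0.0
```

```bash
python3 - <<'E'
from h import *
tool([.4693,.3591,.0545])
c=optics.camera('side');cv2.imwrite('pics/a.png',cv2.resize(c['pixels'][250:410,300:490],None,fx=3.5,fy=3.5,interpolation=2))
E
```

```text
t 3.95 pos [0.4698 0.3552 0.0567] rot [ 3.1408e+00 -8.0000e-04  1.3372e+00]
tool delta [ 0.0036 -0.0014  0.0022]
```

View pics/a.png

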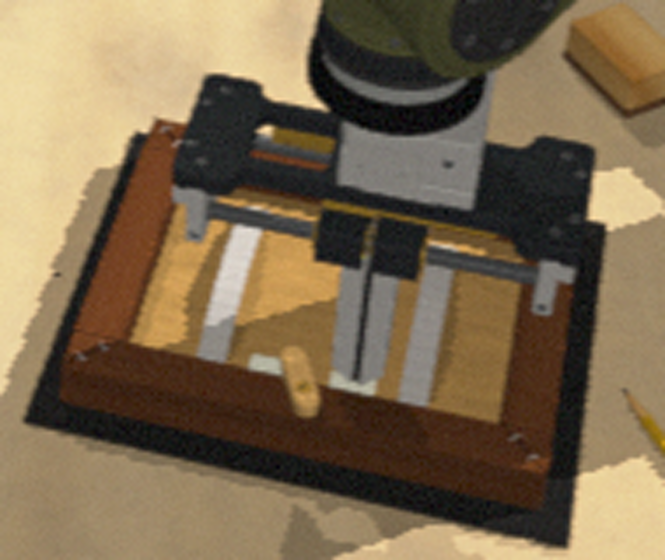

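The fingers stand just on the -x side of the left button, tips near (358,380), with the button's tip at (293,350). I'll sweep along frame +x.

Scaled: 0.006 m is 0.12, 0.002 m is 0.04.

>>> shift_gripper:
  moves: "0.04 -0.02 0.04 0 0 0 | 0 0.12 0 0 0 0 | 0 0.12 0 0 0 0 | 0 0.12 0 0 0 0 | 0 0.12 0 0 0 0 | 0 0.12 0 0 0 0 | 0 0.12 0 0 0 0 | 0.06 0 0 0 0 0 | 0.06 0 0 0 0 0 | 0 0 0 0 0 0"

```text
time_s: 5.0
ee_pos: [0.5063, 0.354, 0.054]
eef_rot: [3.14, 0.001, 1.337]
force: [4.1, -8.6, -0.5]
grip_width: 0.0002
grip_force: 4.4
```

```bash
python3 -c "
from h import *
tool([.4977,.3703,.0545])"
```

```text
t 5.0 pos [0.5063 0.354  0.054 ] rot [3.1397e+00 1.4000e-03 1.3372e+00]
tool delta [ 0.0138 -0.0122 -0.0006]
```

Scaled: -0.037 m is -0.74, -0.036 m is -0.72.

>>> shift_gripper:
  moves: "-0.2 0 -0.2 0 0 0 | -0.74 -0.18 0 0 0 0 | -0.74 -0.18 0 0 0 0 | -0.72 -0.2 0 0 0 0 | 0 0 0 0 0 0 | 0 0 0 0 0 0"

```text
time_s: 5.6
ee_pos: [0.4507, 0.2447, 0.0649]
eef_rot: [3.14, -0.001, 1.336]
force: [0.8, -0.1, 0.4]
grip_width: 0.0006
grip_force: 0.0
```

```bash
python3 - <<'E'
from h import *
p=np.array([.4609,.2157]);a=np.radians(-13.4);ex=np.array([np.cos(a),np.sin(a)]);ey=np.array([-ex[1],ex[0]])
tool([*(p-ex*.016+ey*.015),.0545])
c=optics.camera('side');cv2.imwrite('pics/b.png',cv2.resize(c['pixels'][250:410,300:490],None,fx=3.5,fy=3.5,interpolation=2))
E
```

```text
t 5.6 pos [0.4507 0.2447 0.0649] rot [ 3.1404e+00 -1.4000e-03  1.3365e+00]
tool delta [-0.0109  0.0006  0.0104]
```

View pics/b.png

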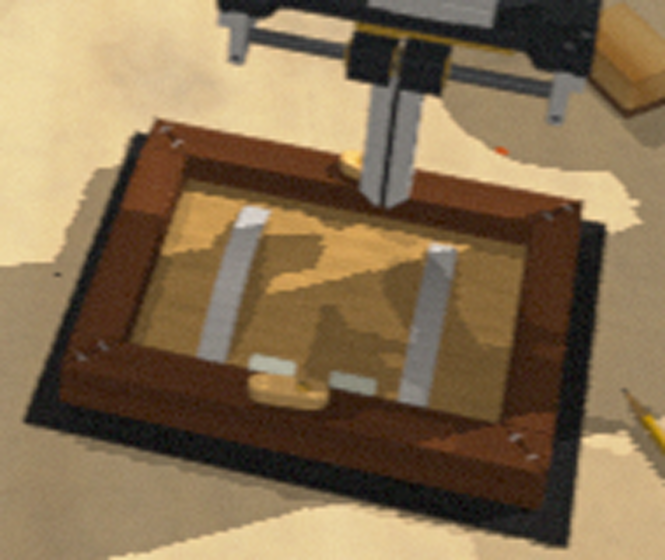

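The left button now lies along its side at (288,390). I'll nudge the right button's inner face outward.

Scaled: 0.0105 m is 0.21, 0.003 m is 0.06.

>>> shift_gripper:
  moves: "0.06 0 0.21 0 0 0 | -0.1 0 0 0 0 0 | -0.1 0 0 0 0 0 | -0.08 0 0 0 0 0 | 0 0 0 0 0 0"

```text
time_s: 6.15
ee_pos: [0.4473, 0.234, 0.0532]
eef_rot: [-3.14, -0.0, 1.337]
force: [-2.3, 3.4, -1.3]
grip_width: 0.0002
grip_force: 1.4
```

>>> shift_gripper:
  moves: "0.2 0 -0.4 0 0 0 | 0 0 -1 0 0 0 | -0.8 0 -0.6 0 0 -0.0372 | -0.8 0 0 0 0 -0.0372 | -0.8 0 0 0 0 -0.0372 | -0.8 0 0 0 0 -0.0372 | 0 0 0 0 0 0"
  finger_gap: 0.06

```text
time_s: 6.85
ee_pos: [0.4411, 0.082, 0.1536]
eef_rot: [3.141, 0.001, 1.808]
force: [-0.2, 0.8, -0.8]
grip_width: 0.0528
grip_force: 0.0
```

```bash
python3 -c "
from h import *
tool([.4767,-.0954,.0305])"
```

```text
t 6.85 pos [0.4411 0.082  0.1536] rot [3.1415e+00 5.0000e-04 1.8077e+00]
tool delta [-0.1807 -0.0071  0.1232]
```

Scaled: -0.0457 m is -0.914, -0.045 m is -0.9.

>>> shift_gripper:
  moves: "-0.9 -0.036 0 0 0 0 | -0.9 -0.036 0 0 0 0 | -0.9 -0.036 0 0 0 0 | -0.914 -0.034 0 0 0 0 | 0 0 0 0 0 0 | 0 0 0 0 0 0"
  finger_gap: 0.06

```text
time_s: 7.45
ee_pos: [0.476, -0.0923, 0.1531]
eef_rot: [-3.141, -0.001, 1.803]
force: [-0.1, 0.3, -0.5]
grip_width: 0.0599
grip_force: 0.0
```

```bash
python3 - <<'E'
from h import *
tool([.4767,-.0954,.0305])
c=optics.camera('side')
a=np.radians(-13.4);ex=np.array([np.cos(a),np.sin(a)]);ey=np.array([-ex[1],ex[0]]);C=np.array([.4793,.293])
T=optics.camera('top')
for c,nm,th in((T,'top',120),(c,'side',165)):
  hv=cv2.cvtColor(c['pixels'],cv2.COLOR_BGR2HSV).astype(int)
  for s in(1,-1):
    m=np.zeros(hv.shape[:2],np.uint8);u=proj(c,[*(C+s*ey*.0795),.038]);cv2.circle(m,(int(u[0]),int(u[1])),16,1,-1)
    m&=((hv[...,2]>th)&(hv[...,1]>115)&(hv[...,0]>14)).astype(np.uint8)
    n,l,st,ce=cv2.connectedComponentsWithStats(m);
    for i in range(1,n):
      if st[i,4]<25: continue
      P=np.array([onz(c,x,y,.036)[:2] for y,x in np.argwhere(l==i)])-C-s*ey*.0795
      F=np.c_[P@ex,P@ey]*1000;r=cv2.minAreaRect(F.astype(np.float32));print(nm,s,st[i,4],F.mean(0).round(1),np.round(r[1],1),round(r[2],1))
E
```

```text
t 7.45 pos [ 0.476  -0.0923  0.1531] rot [-3.1410e+00 -5.0000e-04  1.8028e+00]
tool delta [-3.300e-03  1.000e-04  1.226e-01]
top 1 61 [ 5.7 -0.1] [33.6 10.4] 14.3
side 1 105 [ 4.6 -0.2] [34.8 11.5] 10.9
```

Scaled: 0.04 m is 0.8, 0.03 m is 0.6.

>>> shift_gripper:
  moves: "-0.066 0 0.8 0 0 0 | 0 0 0.8 0 0 0 | 0 0 0.6 0 0 0 | 0 0 0.252 0 0 0 | 0 0 0 0 0 0 | 0 0 0 0 0 0"
  finger_gap: 0.06

```text
time_s: 8.15
ee_pos: [0.4773, -0.0947, 0.0316]
eef_rot: [3.141, 0.0, 1.806]
force: [0.3, 0.5, -0.4]
grip_width: 0.0602
grip_force: 0.0
```

>>> shift_gripper:
  moves: "0 0 0 0 0 0 | 0 0 0 0 0 0 | 0 0 0 0 0 0 | 0 0 0 0 0 0 | 0 0 0 0 0 0 | 0 0 0 0 0 0"
  finger_gap: 0
  clamp_n: 45

```text
time_s: 8.75
ee_pos: [0.4768, -0.0954, 0.0309]
eef_rot: [-3.142, 0.0, 1.805]
force: [-0.1, -0.2, 1.4]
grip_width: 0.0197
grip_force: 45.0
```

Scaled: -0.04 m is -0.8, -0.02 m is -0.4, 0.117 rad / 3.1416 = 0.0372.

>>> shift_gripper:
  moves: "0 0 -0.4 0 0 0 | 0 0 -0.8 0 0 0 | 0 0 -0.8 0 0 0 | 0 0 0 0 0 0.0372 | 0 0 0 0 0 0.0372 | 0 0 0 0 0 0.0372 | 0 0 0 0 0 0.0372 | 0 0 0 0 0 0"

```text
time_s: 9.55
ee_pos: [0.4766, -0.0953, 0.1307]
eef_rot: [-3.141, -0.0, 1.335]
force: [0.4, -0.3, -2.7]
grip_width: 0.0197
grip_force: 45.0
```

```bash
python3 -c "
from h import *
tool([.4793,.293,.078])"
```

```text
t 9.55 pos [ 0.4766 -0.0953  0.1307] rot [-3.1411 -0.      1.3353]
tool delta [ 0.3782 -0.088   0.0527]
```

Scaled: 0.043 m is 0.86, 0.04 m is 0.8.

>>> shift_gripper:
  moves: "0.8 -0.186 0 0 0 0 | 0.86 -0.2 0 0 0 0 | 0.86 -0.2 0 0 0 0 | 0.86 -0.2 0 0 0 0 | 0.86 -0.2 0 0 0 0 | 0.86 -0.2 0 0 0 0 | 0.86 -0.2 0 0 0 0 | 0.86 -0.2 0 0 0 0 | 0.74 -0.174 0 0 0 0 | 0 0 0 0 0 0"

```text
time_s: 10.55
ee_pos: [0.4779, 0.2963, 0.1304]
eef_rot: [-3.141, -0.0, 1.345]
force: [0.1, -0.6, -2.1]
grip_width: 0.0195
grip_force: 45.0
```

>>> shift_gripper:
  moves: "0 0 0.6 0 0 0 | 0 0 0.454 0 0 0 | 0 0 0 0 0 0 | 0 0 0 0 0 0 | 0 0 0 0 0 0"

```text
time_s: 11.05
ee_pos: [0.4793, 0.2928, 0.0796]
eef_rot: [3.14, -0.001, 1.338]
force: [0.1, -0.4, -0.9]
grip_width: 0.0194
grip_force: 45.0
```

```bash
python3 - <<'E'
from edge import *
tool([.4793,.293,.078])
T=optics.camera('top');S=optics.camera('side')
cv2.imwrite('pics/ht.png',cv2.resize(T['pixels'][230:375,165:310],None,fx=3.8,fy=3.8,interpolation=2))
p=sensors.get_obs();z=p['ee_pos'][2]-.0309;C=p['ee_pos'][:2];a=p['eef_rot'][2]-np.pi/2
for c,n in((T,'top'),(S,'side')): edges(c,n+' board top',C,a,z+.006,.09,.065,0)
E
```

```text
t 11.05 pos [0.4793 0.2928 0.0796] rot [ 3.1401e+00 -1.3000e-03  1.3379e+00]
tool delta [ 0.0002 -0.0001  0.0016]
top board top +x off mm 5.3 n 2 sd 1.67 slope mrad 39.4
top board top -x off mm -1.7 n 3 sd 0.83 slope mrad -15.3
top board top +y off mm -2.8 n 2 sd 1.17 slope mrad 22.5
top board top -y off mm 2.2 n 12 sd 0.83 slope mrad 4.4
side board top +x off mm 0.3 n 16 sd 0.58 slope mrad -1.4
side board top -x off mm 0.3 n 16 sd 0.54 slope mrad 6.8
side board top +y off mm 4.8 n 22 sd 0.77 slope mrad -1.9
side board top -y off mm 0.0 n 14 sd 0.64 slope mrad 0.2
```

View pics/ht.png

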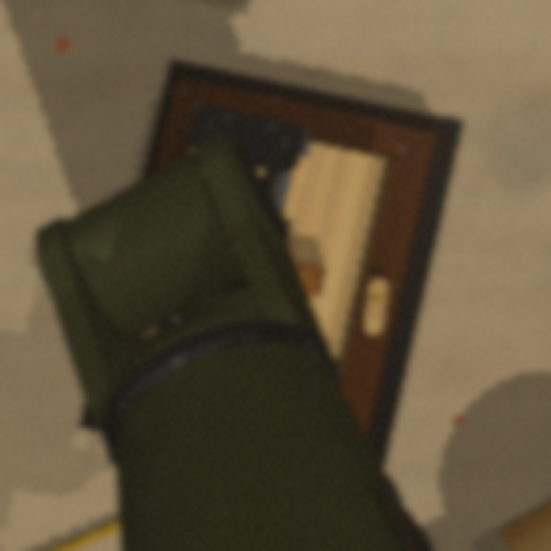

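The right button lies along its side at (376,305), clear of the opening. The arm hides most of the board in this view. In the side view the board agrees with the TCP, so I'll shift 1 mm towards +y and lower to just above the frame.

Careful with the scale: shifts go in shares of 50 mm and turns go in shares of pi rad. That gives: 0.008 m is 0.16, 0.007 m is 0.14.

>>> shift_gripper:
  moves: "0.02 0 0.16 0 0 0 | 0 0 0.14 0 0 0 | 0 0 0 0 0 0 | 0 0 0 0 0 0 | 0 0 0 0 0 0 | 0 0 0 0 0 0"

```text
time_s: 11.75
ee_pos: [0.4789, 0.2938, 0.0633]
eef_rot: [3.141, -0.0, 1.337]
force: [-0.4, 0.1, -1.0]
grip_width: 0.0198
grip_force: 45.0
```

```bash
python3 - <<'E'
from edge import *
tool([.4793,.293,.063])
S=optics.camera('side');cv2.imwrite('pics/hs.png',cv2.resize(S['pixels'][255:405,300:490],None,fx=4,fy=4,interpolation=2))
p=sensors.get_obs();z=p['ee_pos'][2]-.0309;C=p['ee_pos'][:2];a=p['eef_rot'][2]-np.pi/2
edges(S,'board top',C,a,z+.006,.09,.065,0);edges(S,'frame inner',C,a,.03,.0925,.0675,0);edges(S,'frame outer',C,a,.03,.1165,.0915,0)
E
```

```text
t 11.75 pos [0.4789 0.2938 0.0633] rot [ 3.1414e+00 -2.0000e-04  1.3373e+00]
tool delta [-0.0007  0.0005  0.0003]
board top +x off mm 0.3 n 16 sd 0.38 slope mrad 0.1
board top -x off mm 0.3 n 16 sd 0.57 slope mrad 0.6
board top +y off mm 9.2 n 12 sd 0.31 slope mrad -2.1
board top -y off mm -1.3 n 21 sd 0.6 slope mrad 2.5
frame inner +x off mm -0.7 n 18 sd 0.62 slope mrad 0.5
frame inner -x off mm -2.0 n 18 sd 0.34 slope mrad 4.2
frame inner +y off mm 0.3 n 15 sd 0.65 slope mrad 4.9
frame inner -y off mm 4.7 n 21 sd 0.46 slope mrad 0.8
frame outer +x off mm 7.7 n 20 sd 0.65 slope mrad -7.1
frame outer -x off mm 9.7 n 12 sd 0.12 slope mrad -0.7
frame outer +y off mm 0.0 n 14 sd 0.94 slope mrad 9.2
frame outer -y off mm -0.7 n 11 sd 0.68 slope mrad 0.1
```

View pics/hs.png

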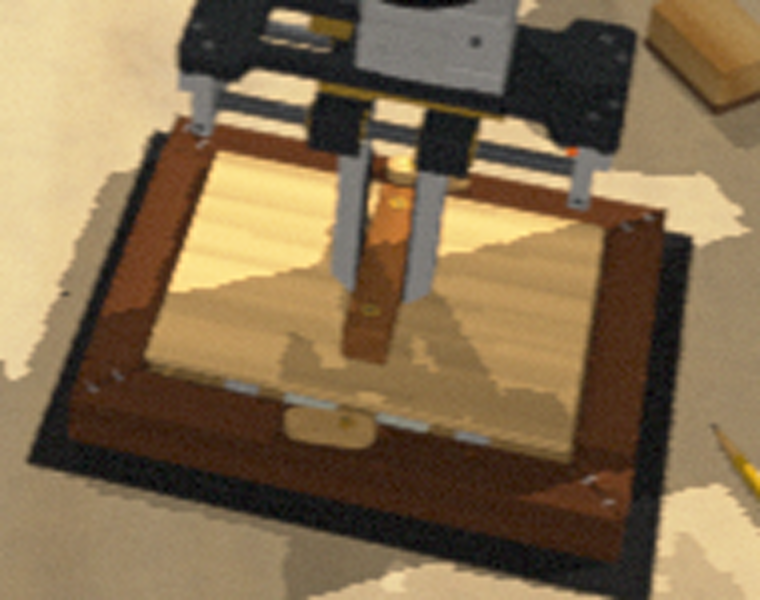

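The board is just above the opening with an even margin; both buttons are clear ((330,428) and (425,175)). I'll lower in small steps, watching the force.

Scaled: 0.0015 m is 0.03, 0.001 m is 0.02.

>>> shift_gripper:
  moves: "0 0 0.02 0 0 0 | 0 0 0.02 0 0 0 | 0 0 0.03 0 0 0 | 0 0 0 0 0 0 | 0 0 0 0 0 0"

```text
time_s: 12.3
ee_pos: [0.4788, 0.2937, 0.0596]
eef_rot: [-3.142, 0.0, 1.337]
force: [0.1, -0.2, -1.8]
grip_width: 0.0195
grip_force: 45.0
```

```bash
python3 -c "
from h import *
tool([.4793,.2935,.0529]);o=sensors.get_obs();print(o['force'].round(2),o['moment'].round(2))"
```

```text
t 12.3 pos [0.4788 0.2937 0.0596] rot [-3.1415  0.      1.3373]
tool delta [-0.0001  0.0005  0.0067]
[ 0.09 -0.22 -1.81] [-0.04 -0.05 -0.01]
```

It entered without contact. I'll continue down.

Scaled: 0.001 m is 0.02.

>>> shift_gripper:
  moves: "0 0 0.02 0 0 0 | 0 0 0.02 0 0 0 | 0 0 0.02 0 0 0 | 0 0 0 0 0 0 | 0 0 0 0 0 0 | 0 0 0 0 0 0"

```text
time_s: 12.9
ee_pos: [0.4789, 0.2938, 0.0568]
eef_rot: [3.141, -0.0, 1.337]
force: [-1.7, -0.7, 2.8]
grip_width: 0.0196
grip_force: 45.0
```

```bash
python3 -c "
from h import *
tool([.4793,.2935,.0529]);o=sensors.get_obs();print(o['force'].round(2),o['moment'].round(2))"
```

```text
t 12.9 pos [0.4789 0.2938 0.0568] rot [ 3.1414e+00 -2.0000e-04  1.3373e+00]
tool delta [-0.0002  0.0004  0.0039]
[-1.72 -0.66  2.81] [-0.06  0.05 -0.01]
```

>>> shift_gripper:
  moves: "0 0 0.02 0 0 0 | 0 0 0.02 0 0 0 | 0 0 0.02 0 0 0 | 0 0 0.018 0 0 0 | 0 0 0 0 0 0 | 0 0 0 0 0 0 | 0 0 0 0 0 0"

```text
time_s: 13.6
ee_pos: [0.479, 0.2938, 0.0533]
eef_rot: [3.141, -0.0, 1.337]
force: [-3.1, -1.4, 9.7]
grip_width: 0.0195
grip_force: 45.0
```

```bash
python3 - <<'E'
from edge import *
tool([.4793,.2935,.0529]);o=sensors.get_obs();print(o['force'].round(2),o['moment'].round(2))
S=optics.camera('side');C=o['ee_pos'][:2];a=o['eef_rot'][2]-np.pi/2
edges(S,'board',C,a,.028,.09,.065,0);print(sensors.get_obs()['force'].round(2))
E
```

```text
t 13.6 pos [0.479  0.2938 0.0533] rot [ 3.1413e+00 -3.0000e-04  1.3373e+00]
tool delta [-0.0002  0.0004  0.0004]
[-3.1  -1.4   9.72] [-0.38  0.62 -0.02]
board +x off mm 0.3 n 16 sd 0.53 slope mrad 3.9
board -x off mm 0.3 n 16 sd 0.42 slope mrad 0.4
board +y off mm 1.3 n 22 sd 0.38 slope mrad 2.8
board -y off mm -1.0 n 21 sd 0.5 slope mrad 0.9
[-3.89 -1.97 10.38]
```

Scaled: -0.0008 m is -0.016, -0.0006 m is -0.012.

>>> shift_gripper:
  moves: "-0.012 -0.016 0.006 0 0 0 | 0 0 0 0 0 0 | 0 0 0 0 0 0 | 0 0 0 0 0 0 | 0 0 0 0 0 0 | 0 0 0 0 0 0"

```text
time_s: 14.25
ee_pos: [0.4789, 0.2938, 0.0535]
eef_rot: [3.139, -0.002, 1.337]
force: [1.5, 0.9, 10.7]
grip_width: 0.0195
grip_force: 45.0
```

```bash
python3 -c "
from h import *
tool([.4793,.2935,.0529]);o=sensors.get_obs();print(o['force'].round(2),o['moment'].round(2))"
```

```text
t 14.25 pos [0.4789 0.2938 0.0535] rot [ 3.1394e+00 -1.8000e-03  1.3373e+00]
tool delta [-0.0001  0.0005  0.0006]
[ 1.51  0.88 10.69] [-0.05 -0.18  0.02]
```

Scaled: 0.0002 m is 0.004, 0.0001 m is 0.002.

>>> shift_gripper:
  moves: "0.004 0.004 0.002 0 0 0 | 0 0 0 0 0 0 | 0 0 0 0 0 0 | 0 0 0 0 0 0 | 0 0 0 0 0 0 | 0 0 0 0 0 0 | 0 0 0 0 0 0 | 0 0 0 0 0 0"

```text
time_s: 15.05
ee_pos: [0.4789, 0.2938, 0.0533]
eef_rot: [3.14, -0.001, 1.337]
force: [-0.6, -0.6, 10.0]
grip_width: 0.0191
grip_force: 45.0
```

```bash
python3 - <<'E'
from edge import *
F=[]
for i in range(6):
    S=optics.camera('side');o=sensors.get_obs();F.append(np.r_[o['force'],o['ee_pos'][2]*1000])
print(np.array(F).round(1));print(o['moment'].round(2))
a=np.radians(-13.4);ex=np.array([np.cos(a),np.sin(a)]);ey=np.array([-ex[1],ex[0]]);C=np.array([.4793,.2938])
hv=cv2.cvtColor(S['pixels'],cv2.COLOR_BGR2HSV).astype(int);g=cv2.GaussianBlur(S['pixels'],(0,0),.7)
edges(S,'board',o['ee_pos'][:2],o['eef_rot'][2]-np.pi/2,.028,.09,.065,0)
for s in(1,-1):
    m=np.zeros(hv.shape[:2],np.uint8);u=proj(S,[*(C+s*ey*.0795),.038]);cv2.circle(m,(int(u[0]),int(u[1])),14,1,-1)
    m&=((hv[...,2]>110)&(hv[...,1]>80)&(hv[...,0]>14)).astype(np.uint8);n,l,st,ce=cv2.connectedComponentsWithStats(m)
    for i in range(1,n):
        if st[i,4]<25: continue
        P=np.array([onz(S,x,y,.036)[:2] for y,x in np.argwhere(l==i)])-C-s*ey*.0795;Q=np.c_[P@ex,P@ey]*1000;r=cv2.minAreaRect(Q.astype(np.float32));print(s,st[i,4],Q.mean(0).round(1),np.round(r[1],1),round(r[2],1))
E
```

```text
[[-1.1 -1.2  9.8 53.3]
 [ 0.1 -1.5 10.6 53.3]
 [ 0.8 -0.7 11.3 53.3]
 [-0.8 -0.7 10.2 53.3]
 [-1.4 -0.3 10.3 53.3]
 [-0.9 -1.5  9.7 53.3]]
[-0.21  0.05  0.07]
board +x off mm 0.3 n 16 sd 0.42 slope mrad 1.1
board -x off mm 0.2 n 16 sd 0.42 slope mrad 1.7
board +y off mm 1.7 n 22 sd 0.44 slope mrad -0.3
board -y off mm -1.3 n 21 sd 0.58 slope mrad 3.4
1 409 [ 4.2 -8.8] [45.4 40.8] 3.7
-1 79 [ 11.2 -24. ] [18.  23.3] 89.6
-1 35 [5.4 3.9] [12.8 13.2] 16.2
```

The push is about 12 N, steady and level, with both buttons clear. I'll add a touch more, then hand in.

Scaled: 0.0005 m is 0.01.

>>> shift_gripper:
  moves: "0 0 0.01 0 0 0 | 0 0 0 0 0 0 | 0 0 0 0 0 0 | 0 0 0 0 0 0 | 0 0 0 0 0 0 | 0 0 0 0 0 0"

```text
time_s: 15.95
ee_pos: [0.4789, 0.2938, 0.0528]
eef_rot: [3.14, -0.001, 1.337]
force: [-0.7, -1.0, 11.3]
grip_width: 0.0196
grip_force: 45.0
```

```bash
python3 -c "
from station import ctrl, optics, workorder, sensors
print(sensors.get_obs()['force']);print(workorder.hand_in())"
```

```text
[-0.68550448 -0.999964   11.28408388]
the job is handed in; nothing more can be done
None
```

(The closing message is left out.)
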